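# Clamp a die block in the air vise with the lock-collar lever

## Task

Stand the aluminium die block on the air vise's bed between the two jaws, right way up and pushed up against the vise's work stop without shifting the stop. Then clamp it: on the air valve, lift the lever's locking collar out of its notch, throw the lever right over towards the vise, and let the collar drop fully home in the far notch, so that the jaw holds the block fast. Do not knock the other tools on the bench out of place.

Things in the scene. Friction and masses are not known exactly. Their poses are not given: they have to be found in the camera images.
- block: The die block: a plain aluminium block 100 mm long (own x), 36 mm wide (y), 55 mm tall (z), about 0.5 kg, a dark round recess and two dowel holes in its top. Origin: centre of its underside. Either end may face the stop.
- vise: The air vise, bolted down: grey base plate 210 x 245 mm, steel bed, air cylinder. Origin: on the bench under the bed's centre; x along the jaws towards the work stop, y from the moving to the fixed jaw. The cylinder (y -151 to -76, rising 26 mm above the bed) drives the moving jaw. Beside the jaws, the stop and the cylinder nothing rises above the bed.
- bed (a point): Centre of the bed surface, 30 mm above the bench, axes as the vise's; bed from x -85 to 112 mm. Jaws 80 mm long (x -40 to 40), 20 mm tall: fixed jaw's face at y +28; moving jaw's face at y -28 when open. It follows the lever towards +y (26 mm if nothing is in between), pushes the block on to the fixed jaw and holds it there with about 17 N.
- stop_slot (a point): On the bed surface, middle of the work stop's slot (57.5 mm from the bed's centre along x, 10 along y), axes as the vise's. The stop, a steel finger 26 mm wide, 32 mm tall, is set by hand: its face, looking to -x, is anywhere from x -12.5 to 12.5 mm from here. Its setting is not reported: see it or feel for it with the block. Friction holds it; a touch of 5 to 30 N does not shift it.
- valve: The hand-lever air valve, bolted down: aluminium housing 76 x 116 mm, 70 mm tall, on a 100 x 140 mm foot. Origin: centre of its underside. x: parallel to the lever's hinge. The lever throws in the y-z plane, from leaning to -y (vise open) to leaning to +y (clamped). Two notched quadrant plates at x -16 and 16 mm, rims 60 mm from the pivot.
- pivot (a point): On the lever's hinge axis, 50 mm above the bench in the middle of the valve; axes as the valve's. The lever's centre line passes through it. Lever: rod 12 mm thick with a ball knob 24 mm across, knob top 139 mm from the pivot.
- lever (a joint): Lever angle, rad: 0 in the open notch (leaning 0.45 rad from upright to the valve's -y), 0.90 in the clamped notch (0.45 to +y), 0.03 play in each, stops at -0.035 and 0.935. Out of the notch it turns with under 2 N at the collar; over the last quarter up to 8 N more as the jaw presses on the block, and let go there before the collar has dropped it swings back.
- collar (a joint): How far the locking collar is lifted along the lever, m: 0 fully home, 0.013 at its upper stop. A spring presses it down with 10 N (home) to 14 N (lifted). Its cross pin sits in a notch of the quadrant and locks the lever; it is clear of the notch from about 0.0095, rides on the rim between the notches, and drops by itself into a notch when let go there.
- collar_mid (a point): Middle of the collar's knurled sleeve, on the lever's centre line, 89 mm from the pivot while home. The sleeve is 34 mm across and 30 mm long; plain round steel; pinch it with the fingers closing parallel to the hinge and the tool in line with the lever, and keep it in line through the throw. Own z: along the lever, away from the pivot; own x: parallel to the hinge.
- graver: Bystander: engraving tool with a wooden mushroom handle, 145 mm long, lying.
- bench_block: Bystander: flat square steel block, 64 x 64 x 22 mm.
- pumice_jar: Bystander: glass jar with steel lid, 64 mm across, 85 mm tall.
- chasing_hammer: Bystander: hammer, 220 mm long, lying.
- ring_mandrel: Bystander: tapered steel ring mandrel, 220 mm long, lying.
- wood_clamp: Bystander: wooden hand clamp, 130 x 28 x 30 mm, lying.
- loupe: Bystander: black eye loupe, 48 mm across, 40 mm tall.

How it is judged:
On the way, in this order (a step that is already met when the one before it is completed fails the run):
1. the block stands on the bed against the work stop, between the jaws, with the lever still in its open notch (horizontal distance between stop_c0 and block below 0.062 m and z of block in the frame of bed between -0.003 and 0.003 m and angle between block's own z axis and vertical below 0.06 rad and value of joint lever below 0.1 rad and y of block in the frame of vise between -0.012 and 0.012 m), for 0.2 s.
2. the collar is lifted clear and the lever has left its open notch (value of joint collar above 0.007 m and value of joint lever above 0.15 rad).
At the end, for the whole second after the job is handed in: The block stands upright on the bed (within 3 mm), square in the jaws (within 0.06 rad), its end within 2.5 mm of the work stop, and the moving jaw presses on it with more than 10 N; the lever is in the clamped notch (above 0.82 rad) with the collar fully home (below 2 mm); the block is at rest (horizontal distance between stop_c0 and block below 0.0585 m and z of block in the frame of bed between -0.003 and 0.003 m and angle between block's own z axis and vertical below 0.06 rad and angle between the x axis of block and the x axis of vise, either way round below 0.06 rad and contact force between jaw and block above 10 N and value of joint lever above 0.82 rad and value of joint collar below 0.002 m and linear speed of block below 0.01 m/s); the robot touches nothing.
It fails at once if the vise's work stop is shifted by more than 3 mm (distance of stop_c0 from where it was at the start of the episode above 0.003 m).
It fails at once if a bystander is moved by more than 40 mm (distance of any of graver, bench_block, pumice_jar, chasing_hammer, ring_mandrel, wood_clamp, loupe from where it was at the start of the episode above 0.04 m).
It also fails if it takes over 58 s, if anything falls off the work surface, if the arm or the gripper's body presses on something with over 40 N, if the wrist force passes 120 N, or if a joint passes its speed limit or range.

## Robot

A 6-joint arm with a two-finger parallel gripper is mounted at the origin on the work surface. World frame = base frame: x ahead of the robot, y to its left, z up, the work surface at z = 0. Lengths are in m, angles in rad, forces in N, time in s.
With the tool pointing down it reaches from about 0.25 to 0.725 m from the base axis. Payload 4 kg.
Tool frame: the origin (TCP) lies midway between the tips of the shut fingers; the grasp point (between the pads) lies bot.pinch_z behind it (bot.pinch_z is the distance from the TCP to the grasp point, in m); z points along the fingers, y is the line along which they close (so a half turn about z gives the same grasp; the last joint's range is limited). The gripper opens to 85 mm and grips with 20 to 120 N. Pads are 22 mm wide; open, the fingers measure 114 mm over their backs; the gripper's body (76 mm by 85 mm) begins 54 mm behind the grasp point. The pads swing forward as they close: fully open they stand 13 mm farther back than shut.
Start: joints at [1.142, 0.241, 0.005, 1.335, 0, 1.571], TCP at [0.208, 0.455, 0.231] pointing down, gripper open.
Joint ranges: [-2.72, 2.72], [-1.05, 1.87], [-1.09, 1.28], [-1.99, 2.15], [-1.42, 1.44], [-3.14, 3.14]. Speed limits (rad/s): [2.79, 2.79, 3.14, 3.14, 3.14, 3.14].

## Interface

Orientations are given as a unit quaternion [x, y, z, w].
In Python, from workcell import bot gives the robot as it stands.
- The arm moves only by the tool jog_arm, called after "Request:" by a JSON object that holds its "api" and its "payload", one argument or row to a line. Schema: {"type":"object","properties":{"motion":{"type":"object","properties":{"moves":{"type":"array","items":{"type":"array","items":{"type":"number"},"minItems":7,"maxItems":7},"minItems":1,"maxItems":10}},"additionalProperties":false,"required":["moves"]},"only":{"type":"string"},"quiet":{"type":"boolean"},"lines":{"type":"string"}},"required":["motion"],"additionalProperties":false}. motion is an object whose key "moves" holds a list of rows, 1 to 10 of them, each of 7 numbers: a rotation vector rx, ry, rz in a scale on which 1.0 is pi rad, then dx, dy, dz in normalised numbers (1 is 0.4 m), then the finger opening in m; each row is the pose to reach, as a shift and turn from the pose commanded when the call began, along the tool's axes at that moment; what a row does not reach only later rows make up. A row lasts 1/8 s, in which the tool goes at most 0.0625 m and 0.188 rad, less where a joint would pass 70% of its speed; a pose out of reach is approached as far as the arm can. The fingers move at their own pace and stop on an object; the grip force is fixed at half the most. Time passes only in rows, so rows that do not move let the fingers close. The tool returns the time, the measured TCP pose, the force, the opening and the grip force at its end. only (a regular expression) keeps the lines of the reply that match it, lines (a string "A,B") keeps lines A to B, and quiet returns only ok. A shift or turn number past 1, either way, is cut back to 1. Input that does not fit is refused with a message, and nothing moves.
- bot.get_obs(): the state, without advancing time (a new reading comes with each control period).
- bot.camera(name): name is "scene" or "top" or "wrist"; returns the picture (400x640x3 uint8, red, green, blue); there is no depth.
- bot.calibration(name): a dict with "mtx" (3x3 intrinsics, pixels), "k1" (the pictures are not rectified: a ray, as slopes to the right and down, at radius r is drawn at 1 + k1 r^2 times it, then the intrinsics apply), "R" (3x3) and "t" (3): a world point X has camera coordinates R X + t. Camera axes: x right, y down, z forward; pixel columns grow to the right and rows downward; lengths in m; the calibration is good to about 2 mm. A picture is of the moment at which its call begins: read the wrist's pose just before it. calibration takes no time and is no camera call; for the wrist camera it gives the pose at the moment of the call.
- bot.job_done(): hands the job in; it is judged then, once.
The state is a dict: "clock": time; "joint_pos": joint angles; "joint_vel": joint speeds; "tau": joint torques, N m; "eef_pos": TCP position; "tool_rot": TCP orientation; "ft_force": force on the tool from outside, world axes, zero at the start; "ft_torque": the same for the moment, N m; "grip_width": finger opening in m; "grasp_force": force on a finger pad.
Only numpy, scipy, OpenCV 4.12 (cv2) and the standard library are available. Lean on these libraries where they do the work, as an engineer would, in place of code of your own. Each camera call takes 0.05 s, during which the arm holds its last target. There are 200 camera calls.

## Working session

There is one attempt and no reset: what is moved stays moved. The work goes in short steps, Python scripts to look and compute and a tool call to move; the robot and the scene stay as the last step left them, time stands still between calls to the robot, and variables do not carry over. Pictures are saved under pics/ and viewed, at most 11 in all, crops included, and the job is handed in when it is done.

```bash
ls; mkdir -p pics
```

Run:
```python
from workcell import bot
import cv2
o=bot.get_obs();print(o['clock'],o['eef_pos'],o['tool_rot'],bot.pinch_z)
for n in('top','scene'):
    c=bot.calibration(n);print(n,c)
    cv2.imwrite(f'pics/{n}0.png',bot.camera(n)[:,:,::-1])
```

```text
pics
workcell.py
0.0 [0.20762105 0.45417012 0.23043571] [ 2.12753378e-01  9.77105389e-01 -1.00500409e-03 -2.20420066e-04] 0.0187
top {'mtx': array([[363.46871363,   0.        , 325.81660397],
       [  0.        , 363.46871363, 203.23727606],
       [  0.        ,   0.        ,   1.        ]]), 'k1': -0.02073721617356589, 'R': array([[-0.01194534, -0.99987446,  0.01041064],
       [-0.99674164,  0.01107603, -0.07989636],
       [ 0.07977103, -0.0113311 , -0.99674881]]), 't': array([-0.0128181 ,  0.54185515,  1.11921449])}
scene {'mtx': array([[487.45039832,   0.        , 329.72971052],
       [  0.        , 487.45039832, 198.44674481],
       [  0.        ,   0.        ,   1.        ]]), 'k1': -0.0910645430121636, 'R': array([[-0.74243964,  0.66972742,  0.01576593],
       [ 0.51071879,  0.58108401, -0.63364635],
       [-0.43353166, -0.46239221, -0.77346218]]), 't': array([ 0.38994027, -0.21992893,  1.87212833])}
```

View pics/top0.png

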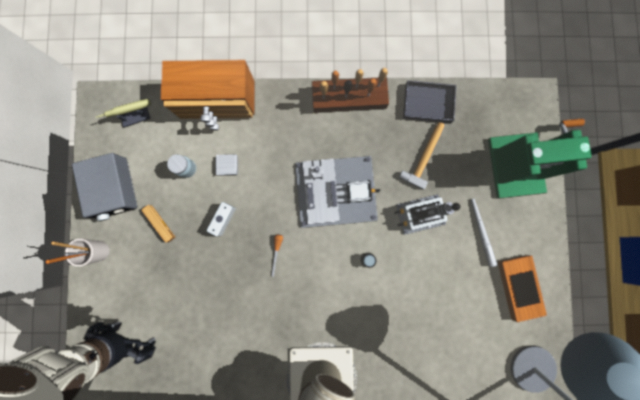

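View pics/scene0.png

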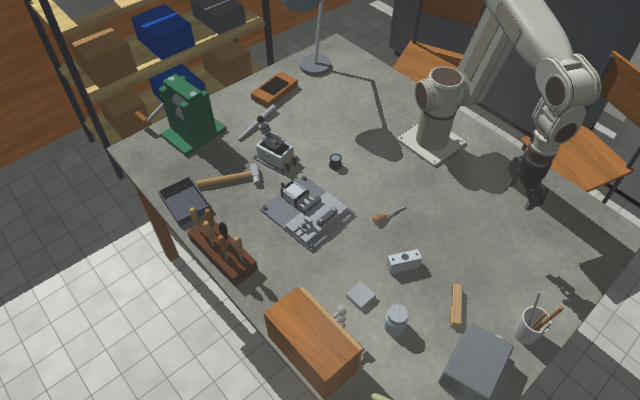

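The top view shows the block at about (219,219), with its dark recess up. The vise is at (337,190), its cylinder to the right and its stop at upper left near (315,170). The valve is at (425,214), with the knob at (455,206).

Create h.py:
```python
import numpy as np, cv2
from workcell import bot
from scipy.spatial.transform import Rotation as Ro
def ray(c,uv):
    K=c['mtx'];uv=np.atleast_2d(np.float64(uv))
    d=cv2.undistortPoints(uv.reshape(-1,1,2),K,np.array([c['k1'],0,0,0.])).reshape(-1,2)
    d=np.c_[d,np.ones(len(d))]@c['R']; return -c['R'].T@c['t'], d/np.linalg.norm(d,axis=1)[:,None]
def plane(c,uv,z):
    o,d=ray(c,uv); return o+d*((z-o[2])/d[:,2])[:,None]
def tri(c1,uv1,c2,uv2):
    o1,d1=ray(c1,uv1);o2,d2=ray(c2,uv2);out=[]
    for a,b in zip(d1,d2):
        s=np.linalg.lstsq(np.c_[a,-b],o2-o1,rcond=None)[0]
        p,q=o1+s[0]*a,o2+s[1]*b; out.append(np.r_[(p+q)/2,np.linalg.norm(p-q)])
    return np.array(out)
def proj(c,X):
    X=np.atleast_2d(np.float64(X))
    return cv2.projectPoints(X,cv2.Rodrigues(c['R'])[0],c['t'],c['mtx'],np.array([c['k1'],0,0,0.]))[0].reshape(-1,2)
def down(yaw,tilt=None):  # tool z down, tool y (closing) at angle yaw in world xy
    y=np.array([np.cos(yaw),np.sin(yaw),0]);z=np.array([0,0,-1.]);return np.c_[np.cross(y,z),y,z]
def delta(p,R,grasp=False):
    o=bot.get_obs();Q=Ro.from_quat(o['tool_rot']).as_matrix();p=np.array(p,float)
    if grasp: p=p+R[:,2]*bot.pinch_z
    print('rot',Ro.from_matrix(Q.T@R).as_rotvec().round(4),'d',(Q.T@(p-o['eef_pos'])).round(4))
def shot(name,f):
    c=bot.calibration(name);im=bot.camera(name)[:,:,::-1].copy();cv2.imwrite('pics/'+f,im);return c,im
```

Run:
```python
from h import *
c=bot.calibration('top');im=cv2.imread('pics/top0.png')
print(plane(c,[[219,219],[228,205],[211,234]],.055).round(3))
print(plane(c,[[337,190],[425,214],[455,206],[277,256],[157,223]],.03).round(3))
w=bot.calibration('wrist');o=bot.get_obs();Q=Ro.from_quat(o['tool_rot']).as_matrix()
print(Q.T@(-w['R'].T@w['t']-o['eef_pos']),Q.T@w['R'].T,w['mtx'])
p=plane(c,[219,219],.055)[0];
for y in (0.3,0.45,0.6):
  delta([p[0],p[1],.22],down(y));
  delta([p[0],p[1],.22],down(y+np.pi))
a=cv2.resize(im[140:250,200:480],None,fx=2.8,fy=2.8,interpolation=2);cv2.imwrite('pics/crop.png',a)
```

```text
[[0.495 0.306 0.055]
 [0.537 0.279 0.055]
 [0.45  0.33  0.055]]
[[ 0.582 -0.054  0.03 ]
 [ 0.504 -0.328  0.03 ]
 [ 0.528 -0.424  0.03 ]
 [ 0.38   0.133  0.03 ]
 [ 0.485  0.505  0.03 ]]
[ 6.45283700e-02  8.68047565e-05 -1.41952220e-01] [[ 2.23957496e-06 -9.66183017e-01 -2.57857282e-01]
 [ 9.99999946e-01  8.72192633e-05 -3.18122473e-04]
 [ 3.29854652e-04 -2.57857267e-01  9.66182965e-01]] [[320.16802067   0.         320.19646576]
 [  0.         320.16802067 193.69090518]
 [  0.           0.           1.        ]]
rot [-1.70e-03  8.00e-04  8.42e-01] d [-0.3227 -0.0156  0.0105]
rot [-1.0000e-03 -2.1000e-03 -2.2996e+00] d [-0.3227 -0.0156  0.0105]
rot [-0.0018  0.0007  0.692 ] d [-0.3227 -0.0156  0.0105]
rot [-8.0000e-04 -2.3000e-03 -2.4496e+00] d [-0.3227 -0.0156  0.0105]
rot [-1.80e-03  5.00e-04  5.42e-01] d [-0.3227 -0.0156  0.0105]
rot [-7.0000e-04 -2.4000e-03 -2.5996e+00] d [-0.3227 -0.0156  0.0105]
```

View pics/crop.png

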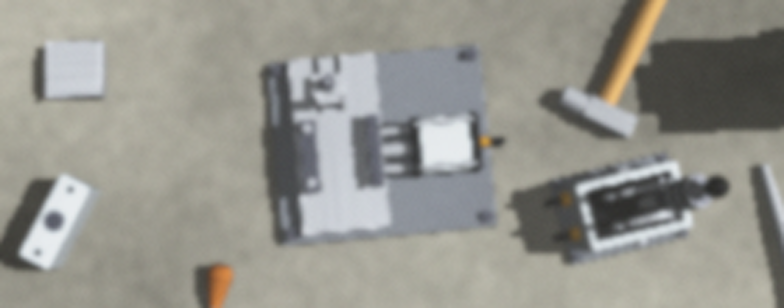

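The crop shows the block upright with its recess and two holes, the vise's stop at crop (322,85), and the lever leaning right, away from the vise, with its knob at (715,187).

The rows are not in the units I measure in: shifts go in shares of 0.4 m and turns go in shares of pi rad. I convert before sending: -0.26 m is -0.65, -0.01 m is -0.025, 0.1 rad is 0.0318.

Request:
{"api": "jog_arm", "payload": {
  "motion": {"moves": [[0,0,0.0318,-0.15,0,0,0.085],[0,0,0.0318,-0.3,-0.0125,0,0.085],[0,0,0.0318,-0.45,-0.025,0,0.085],[0,0,0.0318,-0.6,-0.0375,0,0.085],[0,0,0.0318,-0.65,-0.0375,0.025,0.085],[0,0,0.0318,-0.65,-0.0375,0.025,0.085]]}
}}

```text
clock: 0.85
eef_pos: [0.4382, 0.3318, 0.2195]
tool_rot: [0.263, 0.965, -0.001, -0.001]
ft_force: [-1.5, -0.0, 0.2]
grip_width: 0.0849
grasp_force: 0.0
```

Run:
```python
from h import *
import pickle
pickle.dump(shot('wrist','w1.png')[0],open('w1.pkl','wb'))
```

Request:
{"api": "jog_arm", "payload": {
  "motion": {"moves": [[0,0,0,-0.15,0,0,0.085],[0,0,0,-0.2,0,0,0.085],[0,0,0,-0.2,0,0,0.085]]}
}}

```text
clock: 1.27
eef_pos: [0.5069, 0.2929, 0.2211]
tool_rot: [0.261, 0.965, -0.0, -0.0]
ft_force: [-0.5, -0.2, -0.3]
grip_width: 0.0849
grasp_force: 0.0
```

Run:
```python
from h import *
import pickle
pickle.dump(shot('wrist','w2.png')[0],open('w2.pkl','wb'))
a=np.vstack([cv2.resize(cv2.imread(f'pics/w{i}.png'),None,fx=.75,fy=.75,interpolation=3) for i in(1,2)]);cv2.imwrite('pics/w12.png',a)
```

```text
(no output)
```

View pics/w12.png

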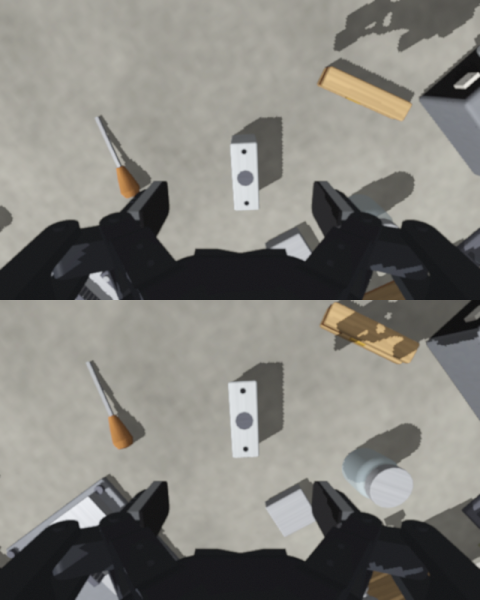

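Both wrist pictures show the block's bright top with its recess, at full-resolution (326,237) in the first and (326,160) in the second. Next I'll triangulate it.

Run:
```python
from h import *
import pickle
R=[];C=[pickle.load(open(f'w{i}.pkl','rb')) for i in(1,2)]
for i,(cx,cy) in ((1,(326,237)),(2,(326,160))):
    im=cv2.imread(f'pics/w{i}.png');g=cv2.cvtColor(im,6)
    m=((g>185)*255).astype(np.uint8);m=cv2.morphologyEx(m,cv2.MORPH_CLOSE,np.ones((3,3)))
    k=[c for c in cv2.findContours(m,cv2.RETR_EXTERNAL,2)[0] if cv2.contourArea(c)>800 and cv2.pointPolygonTest(c,(cx,cy),True)>-5]
    r=cv2.minAreaRect(k[0]);b=cv2.boxPoints(r);print(r)
    b=b[np.argsort(b[:,1])];b=np.vstack([b[:2][np.argsort(b[:2,0])],b[2:][np.argsort(b[2:,0])]])
    R.append(np.vstack([b,b.mean(0)]))
t=tri(C[0],R[0],C[1],R[1]);print(t.round(4))
for c,r in zip(C,R):
    p=plane(c,r,.055);l=(p[0]+p[1]-p[2]-p[3])/2;print(p[4].round(4),np.linalg.norm(l),np.linalg.norm(p[0]-p[1]),np.arctan2(l[1],l[0]))
yaw=np.arctan2(l[1],l[0])+np.pi/2
if yaw<0:yaw+=np.pi
print(yaw);delta([*p[4][:2],.15],down(yaw));delta([*p[4][:2],.027],down(yaw))
```

```text
((325.47222900390625, 235.83448791503906), (89.13099670410156, 34.5949821472168), 87.61405944824219)
((324.4944763183594, 159.39501953125), (100.70272827148438, 36.686065673828125), 86.98721313476562)
[[4.445e-01 3.114e-01 5.320e-02 2.000e-04]
 [4.603e-01 3.419e-01 5.440e-02 2.000e-04]
 [5.317e-01 2.644e-01 5.330e-02 1.200e-03]
 [5.481e-01 2.977e-01 5.490e-02 1.200e-03]
 [4.945e-01 3.048e-01 5.380e-02 5.000e-04]]
[0.494  0.3048 0.055 ] 0.09842809400010234 0.03420114038716544 2.653400086752648
[0.4945 0.3051 0.055 ] 0.0984420698540441 0.03419738574329089 2.6681205397520267
4.238916866546923
rot [-2.0000e-03  6.0000e-04  3.0871e+00] d [0.0159 0.0043 0.0712]
rot [-2.0000e-03  6.0000e-04  3.0871e+00] d [0.0157 0.0043 0.1942]
```

Scaled: 0.199 m is 0.4975, 0.17 m is 0.425, -0.0545 rad is -0.0173.

Request:
{"api": "jog_arm", "payload": {
  "motion": {"moves": [[0,0,-0.0159,0.0388,0.0108,0.15,0.085],[0,0,-0.0173,0.0388,0.0108,0.3,0.085],[0,0,-0.0173,0.0388,0.0108,0.425,0.085],[0,0,-0.0173,0.0388,0.0108,0.4975,0.085],[0,0,-0.0173,0.0388,0.0108,0.4975,0.085],[0,0,-0.0173,0.0388,0.0108,0.4975,0.02],[0,0,-0.0173,0.0388,0.0108,0.4975,0.02],[0,0,-0.0173,0.0388,0.0108,0.4975,0.02],[0,0,-0.0173,0.0388,0.0108,0.4975,0.02]]}
}}

```text
clock: 2.45
eef_pos: [0.497, 0.3048, 0.0243]
tool_rot: [0.235, 0.972, 0.001, 0.001]
ft_force: [-0.9, -0.6, 5.7]
grip_width: 0.0354
grasp_force: 62.5
```

Run:
```python
from h import *
print(bot.get_obs()['joint_pos'].round(3))
delta([.497,.305,.25],down(1.66));delta([.64,.08,.25],down(1.66))
```

```text
[ 0.55   0.564 -0.079  0.924  0.     1.024]
rot [ 0.0022  0.0023 -0.5636] d [-2.000e-04  8.000e-04 -2.257e-01]
rot [ 0.0022  0.0023 -0.5636] d [-0.2302 -0.134  -0.2257]
```

Scaled: -0.226 m is -0.565, -0.12 m is -0.3, -0.564 rad is -0.1795.

Request:
{"api": "jog_arm", "payload": {
  "motion": {"moves": [[0,0,0,0,0,-0.15,0.02],[0,0,0,0,0,-0.3,0.02],[0,0,-0.0477,-0.05,-0.025,-0.425,0.02],[0,0,-0.105,-0.175,-0.1,-0.5,0.02],[0,0,-0.1592,-0.3,-0.175,-0.565,0.02],[0,0,-0.1795,-0.425,-0.25,-0.565,0.02],[0,0,-0.1795,-0.5,-0.3,-0.565,0.02],[0,0,-0.1795,-0.5,-0.335,-0.565,0.02],[0,0,-0.1795,-0.5,-0.335,-0.565,0.02]]}
}}

```text
clock: 3.58
eef_pos: [0.6114, 0.0928, 0.2473]
tool_rot: [-0.044, 0.999, 0.0, -0.002]
ft_force: [0.6, 0.3, -5.6]
grip_width: 0.0352
grasp_force: 62.4
```

Run:
```python
from h import *
import pickle
pickle.dump(shot('wrist','w3.png')[0],open('w3.pkl','wb'))
```

Request:
{"api": "jog_arm", "payload": {
  "motion": {"moves": [[0,0,0,-0.075,0.1125,0,0.02],[0,0,0,-0.075,0.1125,0,0.02],[0,0,0,-0.075,0.1125,0,0.02]]}
}}

```text
clock: 4.0
eef_pos: [0.6378, 0.143, 0.2478]
tool_rot: [-0.046, 0.999, -0.0, -0.001]
ft_force: [0.4, -0.0, -6.7]
grip_width: 0.0352
grasp_force: 62.7
```

Run:
```python
from h import *
import pickle
pickle.dump(shot('wrist','w4.png')[0],open('w4.pkl','wb'))
a=np.vstack([cv2.imread(f'pics/w{i}.png')[:300] for i in(3,4)]);cv2.imwrite('pics/w34.png',a)
```

```text
(no output)
```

View pics/w34.png

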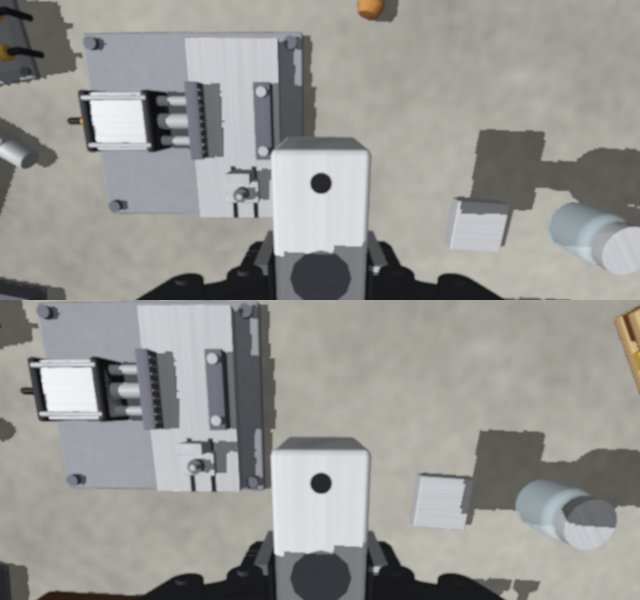

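The pictures show the vise with its fixed jaw at w3 (263,120), the stop near w3 (242,175) and w4 (195,150), and the held block upright. I'll enlarge the bed.

Run:
```python
import cv2,numpy as np
a=cv2.imread('pics/w3.png')[30:225,180:310];b=cv2.imread('pics/w4.png')[0:195,130:260]
cv2.imwrite('pics/z34.png',cv2.resize(np.hstack([a,b]),None,fx=3,fy=3,interpolation=2))
```

```text
(no output)
```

View pics/z34.png

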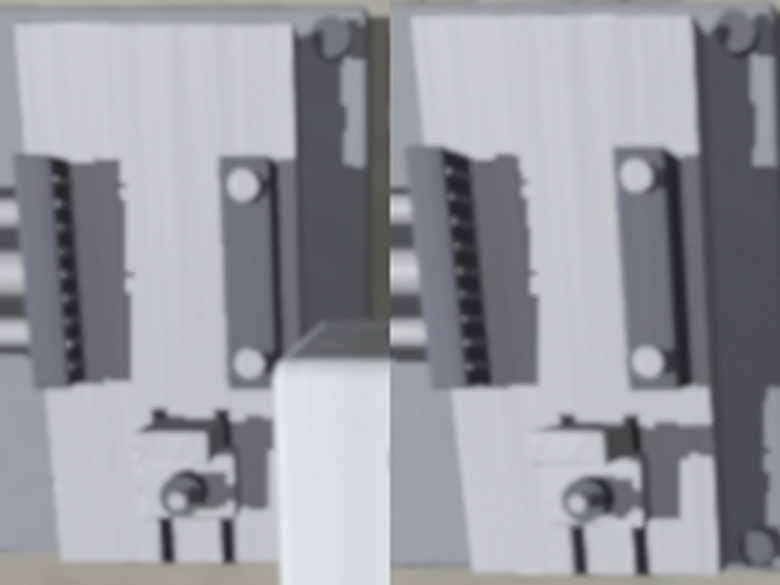

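The crop shows the bed's corners, the fixed jaw's top, and the stop's front face, with its foot at row ~430 and its top edge at ~460. Next I'll compute the vise frame.

Create v.py:
```python
from h import *
import pickle
A,B=[pickle.load(open(f'w{i}.pkl','rb')) for i in(3,4)]
fa=lambda p:np.array(p,float)/3+[180,30]
fb=lambda p:(np.array(p,float)-[390,0])/3+[130,0]
```

Run:
```python
from v import *
L=dict(bUL=[(14,25),(411,15)],bUR=[(295,25),(692,15)],bLL=[(62,562),(472,573)],fTL=[(220,156),(614,147)],fBL=[(230,387),(632,388)],sbl=[(143,430),(535,428)],sbr=[(207,432),(603,430)],stl=[(138,460),(532,462)],mBo=[(35,387),(435,388)],mTo=[(15,155),(407,148)])
Z=dict(b=.03,f=.05,s=.03,m=.05);P={}
for k,(a,b) in L.items():
    z=.062 if k=='stl' else Z[k[0]]
    t=tri(A,fa(a),B,fb(b))[0];pa=plane(A,fa(a),z)[0];pb=plane(B,fb(b),z)[0]
    P[k]=(pa+pb)/2;print(k,t.round(4),pa.round(4),pb.round(4))
pb=plane(B,fb((720,571)),.03)[0];print('LR',pb)
for a,b in (('bUL','bLL'),('fTL','fBL'),('mTo','mBo')):
    d=P[b]-P[a];print(a,b,np.linalg.norm(d),np.arctan2(d[1],d[0]))
```

```text
bUL [ 0.4874 -0.06    0.0296  0.0005] [ 0.4877 -0.0599  0.03  ] [ 0.4873 -0.0596  0.03  ]
bUR [4.809e-01 3.810e-02 3.520e-02 2.000e-04] [0.4798 0.0374 0.03  ] [0.4797 0.0366 0.03  ]
bLL [ 6.821e-01 -4.270e-02  3.320e-02  2.000e-04] [ 0.6833 -0.0438  0.03  ] [ 0.6832 -0.0443  0.03  ]
fTL [5.264e-01 1.700e-02 4.840e-02 1.000e-04] [0.5265 0.0174 0.05  ] [0.5267 0.0176 0.05  ]
fBL [0.6051 0.0231 0.046  0.    ] [0.6044 0.0238 0.05  ] [0.6047 0.0244 0.05  ]
sbl [ 6.19e-01 -2.10e-03  6.77e-02  5.00e-04] [ 0.6271 -0.0124  0.03  ] [ 0.6246 -0.0185  0.03  ]
sbr [6.185e-01 1.890e-02 6.310e-02 1.000e-04] [0.6258 0.012  0.03  ] [0.623 0.007 0.03 ]
stl [ 0.6311 -0.005   0.0634  0.0011] [ 0.6309 -0.0051  0.062 ] [ 0.6318 -0.0059  0.062 ]
mBo [ 0.6114 -0.0477  0.045   0.    ] [ 0.6104 -0.0457  0.05  ] [ 0.6108 -0.045   0.05  ]
mTo [ 5.319e-01 -5.360e-02  4.600e-02  5.000e-04] [ 0.5318 -0.0518  0.05  ] [ 0.5326 -0.0515  0.05  ]
LR [0.67342426 0.05240248 0.03      ]
bUL bLL 0.19637626736762614 0.08011651066352662
fTL fBL 0.0782680452168047 0.08530427314900371
mTo mBo 0.07865170846267151 0.07971557822246621
```

The edges at rows 430 and 460 both triangulate to about 62–65 mm, so they are the front and back edges of the finger's top. That puts the stop's face at vise x ≈ 52 mm and the vise yaw at 0.082. Now I'll move the block over the bed, about 13 mm short of the stop.

Add to h.py:
```python
C0=np.array([.5679,-.0071,.03]);TH=.082
VX=np.array([np.cos(TH),np.sin(TH),0]);VY=np.array([-np.sin(TH),np.cos(TH),0])
def inv(p): q=np.array(p)-C0; return np.array([q@VX,q@VY,q[2]])
```

Run:
```python
from h import *
R=down(np.pi/2+TH)
for x,z in((-.0085,.25),(-.0085,.09),(-.0085,.058)):
    p=C0+x*VX+.003*VY; p[2]=z; delta(p,R)
```

```text
rot [-0.0001 -0.0007  0.0097] d [ 0.0918 -0.1393 -0.0017]
rot [-0.0001 -0.0007  0.0097] d [ 0.0917 -0.1392  0.1583]
rot [-0.0001 -0.0007  0.0097] d [ 0.0916 -0.1392  0.1903]
```

Scaled: 0.158 m is 0.395, -0.1392 m is -0.348, 0.01 rad is 0.0032.

Request:
{"api": "jog_arm", "payload": {
  "motion": {"moves": [[0,0,0.0032,0.075,-0.125,0,0.02],[0,0,0.0032,0.15,-0.25,0,0.02],[0,0,0.0032,0.225,-0.3475,0.05,0.02],[0,0,0.0032,0.2293,-0.348,0.175,0.02],[0,0,0.0032,0.2293,-0.348,0.3,0.02],[0,0,0.0032,0.2293,-0.348,0.395,0.02],[0,0,0.0032,0.2293,-0.348,0.395,0.02]]}
}}

```text
clock: 4.92
eef_pos: [0.556, -0.006, 0.0877]
tool_rot: [-0.04, 0.999, 0.0, -0.004]
ft_force: [-1.1, -0.6, -5.6]
grip_width: 0.0353
grasp_force: 62.5
```

Run:
```python
from h import *
o=bot.get_obs();print(inv(o['eef_pos']))
c,im=shot('wrist','w5.png')
```

```text
[-0.0117767   0.00209472  0.05771552]
```

View pics/w5.png

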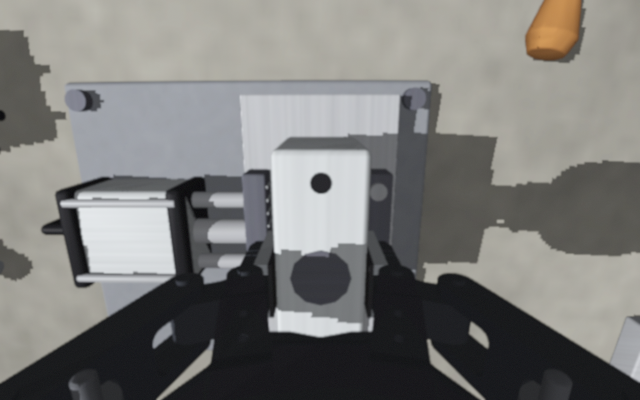

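Scaled: 0.031 m is 0.0775, 0.02 m is 0.05.

Request:
{"api": "jog_arm", "payload": {
  "motion": {"moves": [[0,0,0,0,0,0.05,0.02],[0,0,0,0,0,0.0775,0.02],[0,0,0,-0.0125,0,0.0775,0.02],[0,0,0,-0.025,0,0.0775,0.02],[0,0,0,-0.025,0,0.0775,0.02]]}
}}

```text
clock: 5.6
eef_pos: [0.5708, -0.0049, 0.0602]
tool_rot: [-0.04, 0.999, -0.0, 0.001]
ft_force: [0.2, -0.6, -5.9]
grip_width: 0.0351
grasp_force: 62.7
```

Request:
{"api": "jog_arm", "payload": {
  "motion": {"moves": [[0,0,0,-0.0075,0,0,0.02],[0,0,0,-0.0075,0,0,0.02]]}
}}

```text
clock: 5.85
eef_pos: [0.5713, -0.0048, 0.0592]
tool_rot: [-0.04, 0.999, -0.0, -0.001]
ft_force: [-4.5, -0.1, -2.1]
grip_width: 0.0354
grasp_force: 62.9
```

Contact is at vise x ≈ 51–52 mm, as measured. Now lower on to the bed.

Scaled: 0.004 m is 0.01, 0.003 m is 0.0075.

Request:
{"api": "jog_arm", "payload": {
  "motion": {"moves": [[0,0,0,0,0,0.0075,0.02],[0,0,0,0,0,0.01,0.02],[0,0,0,0,0,0.01,0.02]]}
}}

```text
clock: 6.22
eef_pos: [0.5713, -0.0047, 0.0549]
tool_rot: [-0.04, 0.999, 0.0, -0.001]
ft_force: [-4.9, -0.6, -3.9]
grip_width: 0.0349
grasp_force: 63.0
```

Request:
{"api": "jog_arm", "payload": {
  "motion": {"moves": [[0,0,0,-0.0025,0,0.0038,0.02],[0,0,0,-0.0025,0,0.0038,0.02]]}
}}

```text
clock: 6.48
eef_pos: [0.5713, -0.0047, 0.0544]
tool_rot: [-0.04, 0.999, 0.0, -0.002]
ft_force: [-10.0, -0.3, 2.7]
grip_width: 0.0351
grasp_force: 64.0
```

Request:
{"api": "jog_arm", "payload": {
  "motion": {"moves": [[0,0,0,0,0,0,0.06],[0,0,0,0,0,0,0.085],[0,0,0,0,0,0,0.085]]}
}}

```text
clock: 6.85
eef_pos: [0.575, -0.0046, 0.0546]
tool_rot: [-0.04, 0.999, -0.0, 0.001]
ft_force: [0.2, 0.5, 0.4]
grip_width: 0.0852
grasp_force: 0.0
```

Request:
{"api": "jog_arm", "payload": {
  "motion": {"moves": [[0,0,0,0,0,-0.15,0.085],[0,0,0,0.05,0,-0.3,0.085],[0,0,0,0.1,0,-0.425,0.085],[0,0,0,0.1,0,-0.425,0.085]]}
}}

```text
clock: 7.35
eef_pos: [0.5362, -0.0079, 0.2296]
tool_rot: [-0.04, 0.999, -0.0, 0.006]
ft_force: [0.1, 0.1, 0.3]
grip_width: 0.085
grasp_force: 0.0
```

Run:
```python
from h import *
import pickle
c,im=shot('wrist','w6.png');pickle.dump(c,open('w6.pkl','wb'))
print(bot.get_obs()['joint_pos'].round(3))
cv2.imwrite('pics/w6c.png',im[:,:])
```

```text
[-0.015  0.307  0.083  1.34   0.    -0.094]
```

View pics/w6c.png

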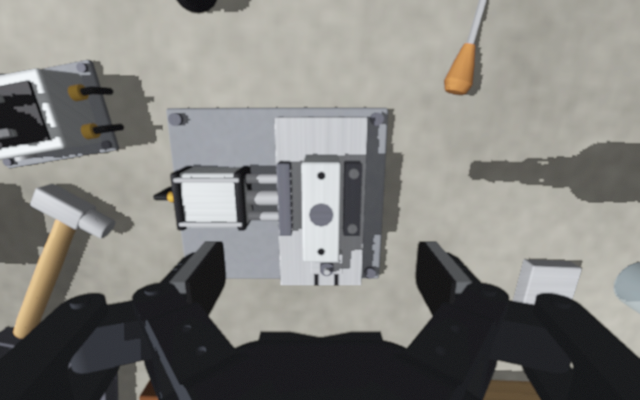

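The block stands square against the stop, between the jaws. Now I'll look at the valve from two wrist positions.

Run:
```python
from h import *
delta([.50,-.25,.29],down(.2));
```

```text
rot [0.0045 0.0061 1.4503] d [ 0.054  -0.2386 -0.0635]
```

Scaled: -0.238 m is -0.595, -0.21 m is -0.525, 1.45 rad is 0.4615.

Request:
{"api": "jog_arm", "payload": {
  "motion": {"moves": [[0,0,0.0573,0.025,-0.075,-0.1,0.085],[0,0,0.1146,0.05,-0.15,-0.1588,0.085],[0,0,0.1719,0.075,-0.225,-0.1588,0.085],[0,0,0.2292,0.1,-0.3,-0.1588,0.085],[0,0,0.2865,0.125,-0.375,-0.1588,0.085],[0,0,0.3438,0.135,-0.45,-0.1588,0.085],[0,0,0.4011,0.135,-0.525,-0.1588,0.085],[0,0,0.4584,0.135,-0.595,-0.1588,0.085],[0,0,0.4615,0.135,-0.595,-0.1588,0.085],[0,0,0.4615,0.135,-0.595,-0.1588,0.085]]}
}}

```text
clock: 8.65
eef_pos: [0.4987, -0.2489, 0.2859]
tool_rot: [0.632, 0.775, -0.0, -0.001]
ft_force: [-0.2, 0.4, -0.8]
grip_width: 0.085
grasp_force: 0.0
```

Run:
```python
from h import *
import pickle
c,im=shot('wrist','w7.png');pickle.dump(c,open('w7.pkl','wb'))
print(bot.get_obs()['joint_pos'].round(3))
```

```text
[-0.463  0.345  0.29   1.517  0.     0.906]
```

Request:
{"api": "jog_arm", "payload": {
  "motion": {"moves": [[0,0,0,-0.125,0.075,0,0.085],[0,0,0,-0.125,0.075,0,0.085],[0,0,0,-0.125,0.075,0,0.085]]}
}}

```text
clock: 9.07
eef_pos: [0.5383, -0.2915, 0.2867]
tool_rot: [0.632, 0.775, -0.0, -0.001]
ft_force: [-0.3, 0.5, -0.1]
grip_width: 0.0851
grasp_force: 0.0
```

Run:
```python
from h import *
import pickle
c,im=shot('wrist','w8.png');pickle.dump(c,open('w8.pkl','wb'))
a=np.vstack([cv2.imread(f'pics/w{i}.png')[:300] for i in(7,8)]);cv2.imwrite('pics/w78.png',a)
```

```text
(no output)
```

View pics/w78.png

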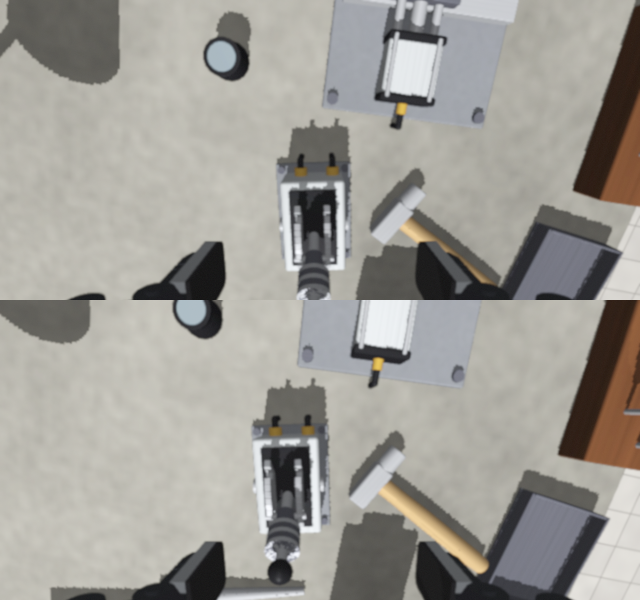

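The valve's white housing rim is at w7 (312,225) and w8 (290,182), nearly aligned with the image. The lever leans down the picture, with its knob at w8 (280,271). Next I'll measure the rim and knob.

Run:
```python
from h import *
import pickle
C={};B={}
for i,(x0,x1,y0,y1) in ((7,(270,352,170,275)),(8,(245,330,125,235))):
    C[i]=pickle.load(open(f'w{i}.pkl','rb'));im=cv2.imread(f'pics/w{i}.png')
    g=cv2.cvtColor(im,6);m=np.zeros_like(g);m[y0:y1,x0:x1]=(g[y0:y1,x0:x1]>200)*255
    k=cv2.findContours(m,cv2.RETR_EXTERNAL,2)[0];k=[c for c in k if cv2.contourArea(cv2.convexHull(c))>300]
    r=cv2.minAreaRect(np.vstack(k));print(i,r,len(k))
    b=cv2.boxPoints(r);b=b[np.argsort(b[:,1])];b=np.vstack([b[:2][np.argsort(b[:2,0])],b[2:][np.argsort(b[2:,0])]]);B[i]=b
    p=plane(C[i],b,.07);print(p.round(4),np.linalg.norm(p[0]-p[1]),np.linalg.norm(p[0]-p[2]));d=p[0]+p[1]-p[2]-p[3];print('c',p.mean(0),'a',np.arctan2(-d[0],d[1]))
print(tri(C[7],B[7],C[8],B[8]).round(4))
# knob in w8, dark circle
im=cv2.imread('pics/w8.png');g=cv2.cvtColor(im,6)[255:290,262:300];m=((g<60)*255).astype(np.uint8)
k=max(cv2.findContours(m,0,2)[0],key=cv2.contourArea);(c,r)=cv2.minEnclosingCircle(k);c=np.array(c)+[262,255];print('knob',c,r)
print(plane(C[8],c,.05+.127*np.cos(.45)))
```

```text
7 ((311.12646484375, 227.07449340820312), (87.21463012695312, 64.27656555175781), 88.8982925415039) 2
[[ 0.4553 -0.2772  0.07  ]
 [ 0.5272 -0.2609  0.07  ]
 [ 0.4758 -0.3862  0.07  ]
 [ 0.5534 -0.3684  0.07  ]] 0.07377193458260686 0.11090891541182371
c [ 0.50291295 -0.32316494  0.07      ] a 0.21239235773950718
8 ((285.0596618652344, 186.7439727783203), (94.02877807617188, 66.250732421875), 87.58048248291016) 2
[[ 0.456  -0.278   0.07  ]
 [ 0.5276 -0.2603  0.07  ]
 [ 0.477  -0.3881  0.07  ]
 [ 0.5543 -0.3685  0.07  ]] 0.07378782439434449 0.11210918986160755
c [ 0.50369946 -0.32371855  0.07      ] a 0.21477361924903338
[[ 4.546e-01 -2.789e-01  6.310e-02  0.000e+00]
 [ 5.273e-01 -2.604e-01  7.140e-02  7.000e-04]
 [ 4.752e-01 -3.942e-01  5.600e-02  4.000e-04]
 [ 5.544e-01 -3.704e-01  6.570e-02  6.000e-04]]
knob [279.525774   271.29381371] 12.550692558288574
[[ 0.51805416 -0.37647546  0.16435678]]
```

Add to h.py:
```python
PV=np.array([.505,-.324,.05]);AV=.225
XV=np.array([np.cos(AV),np.sin(AV),0]);YV=np.array([-np.sin(AV),np.cos(AV),0])
def lev(th,s):
    f=th-.45;u=np.sin(f)*YV+np.array([0,0,np.cos(f)]);return PV+s*u,np.c_[np.cross(XV,-u),XV,-u]
def lst():
    o=bot.get_obs();q=o['eef_pos']-PV;Q=Ro.from_quat(o['tool_rot']).as_matrix();y,z=q@YV,q[2]
    print('ang',round(np.arctan2(y,z)+.45,4),'s',round(np.hypot(y,z),4),'x',round(q@XV,4),'tool ang',round(np.arctan2(-Q[:,2]@YV,-Q[2,2])+.45,3),'f_tool',(Q.T@o['ft_force']).round(1),o['clock'])
```

Run:
```python
from h import *
delta(*lev(0,.175));delta(*lev(0,.0715))
```

```text
rot [ 0.0053  0.4498 -0.0226] d [-0.1014 -0.0373  0.0801]
rot [ 0.0053  0.4498 -0.0226] d [-0.0564 -0.0383  0.1733]
```

The rows are not in the units I measure in: shifts go in shares of 0.4 m and turns go in shares of pi rad. I convert before sending: -0.1014 m is -0.2535, -0.05 m is -0.125, 0.45 rad is 0.1432.

Request:
{"api": "jog_arm", "payload": {
  "motion": {"moves": [[0.0006,0.0477,-0.0032,-0.125,-0.05,0,0.085],[0.0013,0.0955,-0.0064,-0.2535,-0.0933,0.05,0.085],[0.0016,0.1432,-0.0072,-0.2535,-0.0933,0.15,0.085],[0.0016,0.1432,-0.0072,-0.2535,-0.0933,0.2,0.085],[0.0016,0.1432,-0.0072,-0.2535,-0.0933,0.2,0.085]]}
}}

```text
clock: 9.75
eef_pos: [0.521, -0.3984, 0.2015]
tool_rot: [0.608, 0.761, 0.14, -0.18]
ft_force: [-0.6, 0.4, 2.6]
grip_width: 0.0855
grasp_force: 0.0
```

Run:
```python
from h import *
lst();c,im=shot('wrist','w9.png');cv2.imwrite('pics/w9c.png',im)
import pickle;pickle.dump(c,open('w9.pkl','wb'))
print(bot.get_obs()['joint_pos'].round(2))
```

```text
ang -0.0153 s 0.1695 x -0.001 tool ang -0.009 f_tool [ 1.6 -0.5 -2. ] 9.75
[-0.76  1.    1.16  2.11  0.24  0.54]
```

View pics/w9c.png

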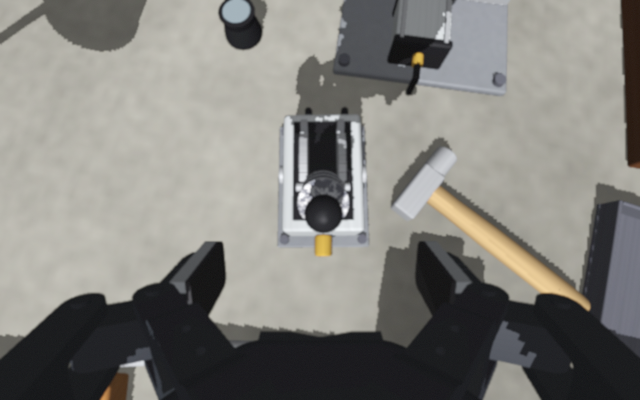

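The knob is at (323,213), centred between the fingers; the collar is just behind it. I'll check the expected knob projection, then descend.

Run:
```python
from h import *
import pickle
c=pickle.load(open('w9.pkl','rb'))
for th in(-.03,0,.03): print(proj(c,[lev(th,.127)[0],lev(th,.089)[0]]).round(1).tolist())
delta(*lev(0,.0725))
```

```text
[[321.4, 220.3], [321.5, 201.6]]
[[321.4, 214.4], [321.5, 198.0]]
[[321.4, 208.4], [321.4, 194.4]]
rot [ 0.0004 -0.001  -0.0008] d [-4.000e-04  1.000e-04  1.031e-01]
```

Request:
{"api": "jog_arm", "payload": {
  "motion": {"moves": [[0,0.0016,0,0,0,0.1,0.085],[0,0.0029,0,-0.0025,0,0.175,0.085],[0,0.0029,0,-0.0038,0,0.175,0.085]]}
}}

```text
clock: 10.18
eef_pos: [0.5158, -0.3687, 0.1509]
tool_rot: [0.606, 0.763, 0.142, -0.174]
ft_force: [0.3, -0.6, 0.8]
grip_width: 0.0854
grasp_force: 0.0
```

```bash
python3 -c "
from h import *
lst();delta(*lev(0,.0725));print(bot.get_obs()['joint_pos'].round(2))"
```

```text
ang 0.0222 s 0.1109 x 0.0006 tool ang -0.003 f_tool [-0.2  0.2 -1. ] 10.175
rot [ 0.0033 -0.0032  0.0031] d [-0.0026 -0.0007  0.0383]
[-0.74  0.9   0.8   1.85  0.25  0.55]
```

Scaled: 0.036 m is 0.09, 0.025 m is 0.0625, -0.003 rad is -0.001.

Request:
{"api": "jog_arm", "payload": {
  "motion": {"moves": [[0,-0.001,0,-0.0038,-0.0013,0.0625,0.085],[0,-0.001,0,-0.005,-0.0013,0.09,0.085],[0,-0.001,0,-0.005,-0.0013,0.09,0.085]]}
}}

```text
clock: 10.55
eef_pos: [0.5127, -0.3574, 0.1137]
tool_rot: [0.607, 0.762, 0.141, -0.175]
ft_force: [0.0, -0.1, -1.0]
grip_width: 0.0848
grasp_force: 0.0
```

```bash
python3 -c "
from h import *
lst();delta(*lev(0,.0725))"
```

```text
ang -0.0435 s 0.0723 x 0.0 tool ang -0.002 f_tool [-0.5 -0.   0.8] 10.55
rot [ 0.0028 -0.0025  0.0005] d [ 0.0031 -0.     -0.0003]
```

Request:
{"api": "jog_arm", "payload": {
  "motion": {"moves": [[0,0,0,0,0,0,0.02],[0,0,0,0,0,0,0.02],[0,0,0,0,0,0,0.02],[0,0,0,0,0,0,0.02],[0,0,0,0,0,0,0.02]]}
}}

```text
clock: 11.18
eef_pos: [0.513, -0.3575, 0.111]
tool_rot: [0.608, 0.762, 0.142, -0.175]
ft_force: [4.6, -1.0, 2.7]
grip_width: 0.0327
grasp_force: 60.8
```

```bash
python3 -c "
from h import *
lst();delta(*lev(0,.0725))"
```

```text
ang -0.0635 s 0.0701 x 0.0003 tool ang -0.004 f_tool [-0.6  4.2 -3.3] 11.175
rot [ 0.0032 -0.0043 -0.0005] d [ 0.0045 -0.0003 -0.0026]
```

Scaled: -0.013 m is -0.0325, -0.012 m is -0.03.

Request:
{"api": "jog_arm", "payload": {
  "motion": {"moves": [[0,0,0,0,0,-0.015,0.02],[0,0,0,0,0,-0.03,0.02],[0,0,0,0,0,-0.0325,0.02],[0,0,0,0,0,-0.0325,0.02]]}
}}

```text
clock: 11.68
eef_pos: [0.5137, -0.3605, 0.1181]
tool_rot: [0.607, 0.761, 0.142, -0.179]
ft_force: [5.1, 5.4, -13.1]
grip_width: 0.0325
grasp_force: 60.7
```

```bash
python3 -c "
from h import *
lst()"
```

```text
ang -0.0538 s 0.0777 x 0.0003 tool ang -0.012 f_tool [-2.2  6.1 13.6] 11.675
```

Scaled: -0.004 m is -0.01, -0.003 m is -0.0075, 0.008 rad is 0.0025.

Request:
{"api": "jog_arm", "payload": {
  "motion": {"moves": [[0,0.0025,0,0,0,-0.0075,0.02],[0,0.0025,0,0,0,-0.01,0.02],[0,0.0025,0,0,0,-0.01,0.02]]}
}}

```text
clock: 12.05
eef_pos: [0.5141, -0.3624, 0.1212]
tool_rot: [0.606, 0.76, 0.145, -0.182]
ft_force: [7.2, 5.7, -13.9]
grip_width: 0.0323
grasp_force: 60.8
```

```bash
python3 -c "
from h import *
lst()
b=lev(-.05,.082)
for t in (.1,.2,.3,.4,.5,.6,.7,.8,.9,.95): p,R=lev(t-.05,.083);delta(p,lev(t,.083)[1])"
```

```text
ang -0.0559 s 0.0814 x 0.0003 tool ang -0.019 f_tool [-2.8  8.3 14.2] 12.05
rot [-0.001  -0.1195 -0.0008] d [ 0.0087 -0.0003 -0.0015]
rot [-0.0011 -0.2195 -0.0007] d [ 0.017  -0.0003 -0.0005]
rot [-0.0011 -0.3195 -0.0007] d [ 0.0251 -0.0003  0.0013]
rot [-0.0011 -0.4195 -0.0006] d [ 0.0329 -0.0003  0.0039]
rot [-0.0012 -0.5195 -0.0006] d [ 0.0405 -0.0003  0.0073]
rot [-1.200e-03 -6.195e-01 -5.000e-04] d [ 0.0477 -0.0003  0.0114]
rot [-1.200e-03 -7.195e-01 -5.000e-04] d [ 0.0545 -0.0003  0.0162]
rot [-1.300e-03 -8.195e-01 -4.000e-04] d [ 0.0607 -0.0003  0.0217]
rot [-1.300e-03 -9.195e-01 -3.000e-04] d [ 0.0664 -0.0003  0.0278]
rot [-1.300e-03 -9.695e-01 -3.000e-04] d [ 0.069  -0.0003  0.031 ]
```

Scaled: 0.017 m is 0.0425, 0.013 m is 0.0325, -0.22 rad is -0.07.

Request:
{"api": "jog_arm", "payload": {
  "motion": {"moves": [[0,-0.0191,0,0.01,0,-0.0025,0.02],[0,-0.0382,0,0.0218,0,-0.0038,0.02],[0,-0.0541,0,0.0325,0,-0.0025,0.02],[0,-0.07,0,0.0425,0,-0.0013,0.02],[0,-0.07,0,0.0425,0,-0.0013,0.02]]}
}}

```text
clock: 12.68
eef_pos: [0.5104, -0.3468, 0.13]
tool_rot: [0.618, 0.776, 0.077, -0.097]
ft_force: [7.1, 3.3, -15.1]
grip_width: 0.0324
grasp_force: 62.9
```

```bash
python3 -c "
from h import *
lst()
for t in (.3,.4,.5,.6,.7): p,R=lev(t-.05,.083);delta(p,lev(t,.083)[1])"
```

```text
ang 0.1652 s 0.0834 x 0.0002 tool ang 0.201 f_tool [-2.1  7.7 15. ] 12.675
rot [-0.0011 -0.0987  0.0005] d [ 0.007  -0.0002  0.0005]
rot [-0.001  -0.1987  0.0005] d [ 0.0153 -0.0002  0.0013]
rot [-0.001  -0.2987  0.0006] d [ 0.0234 -0.0002  0.0029]
rot [-0.001  -0.3987  0.0006] d [ 0.0314 -0.0002  0.0053]
rot [-0.0009 -0.4987  0.0007] d [ 0.039  -0.0002  0.0086]
```

Scaled: 0.039 m is 0.0975, 0.0315 m is 0.0788, -0.5 rad is -0.1592.

Request:
{"api": "jog_arm", "payload": {
  "motion": {"moves": [[0,-0.0318,0,0.0188,0,0.0013,0.02],[0,-0.0637,0,0.0388,0,0.0038,0.02],[0,-0.0955,0,0.0588,0,0.0075,0.02],[0,-0.1273,0,0.0788,0,0.0138,0.02],[0,-0.1592,0,0.0975,0,0.022,0.02],[0,-0.1592,0,0.0975,0,0.022,0.02]]}
}}

```text
clock: 13.42
eef_pos: [0.5012, -0.3076, 0.1315]
tool_rot: [0.618, 0.776, -0.079, 0.099]
ft_force: [7.9, -2.2, -14.9]
grip_width: 0.0323
grasp_force: 63.4
```

```bash
python3 -c "
from h import *
lst()
for t in (.8,.9,.94,.96): p,R=lev(t-.03,.083);delta(p,lev(t,.083)[1])"
```

```text
ang 0.6537 s 0.0832 x -0.0 tool ang 0.703 f_tool [-0.1  7.2 15.4] 13.425
rot [ 0.0004 -0.0974  0.0018] d [0.0097 0.0001 0.0003]
rot [ 0.0005 -0.1974  0.0018] d [0.0179 0.0001 0.0012]
rot [ 0.0005 -0.2374  0.0018] d [0.0212 0.0001 0.0019]
rot [ 0.0005 -0.2574  0.0018] d [0.0228 0.0001 0.0022]
```

Scaled: 0.0185 m is 0.0463, 0.016 m is 0.04, -0.21 rad is -0.0668.

Request:
{"api": "jog_arm", "payload": {
  "motion": {"moves": [[0,-0.0318,0,0.0225,0,0.0008,0.02],[0,-0.0573,0,0.04,0,0.0025,0.02],[0,-0.0668,0,0.0463,0,0.0035,0.02],[0,-0.0668,0,0.0463,0,0.0035,0.02],[0,-0.0668,0,0.0463,0,0.0035,0.02]]}
}}

```text
clock: 14.05
eef_pos: [0.4979, -0.294, 0.1271]
tool_rot: [0.607, 0.76, -0.144, 0.18]
ft_force: [7.7, -8.3, -11.6]
grip_width: 0.0323
grasp_force: 63.1
```

```bash
python3 -c "
from h import *
lst()
for t in (.93,.95): p,R=lev(t-.03,.083);delta(p,lev(t,.083)[1])"
```

```text
ang 0.8297 s 0.083 x -0.0002 tool ang 0.915 f_tool [-3.6  5.6 14.8] 14.05
rot [-0.0005 -0.0146 -0.0026] d [ 0.0058  0.0002 -0.0003]
rot [-0.0005 -0.0346 -0.0026] d [ 0.0075  0.0002 -0.0003]
```

Scaled: 0.002 m is 0.005, 0.0015 m is 0.0038.

Request:
{"api": "jog_arm", "payload": {
  "motion": {"moves": [[0,0,0,0.0038,0,0,0.02],[0,0,0,0.005,0,0,0.02],[0,0,0,0.005,0,0,0.02]]}
}}

```text
clock: 14.42
eef_pos: [0.4978, -0.2934, 0.1269]
tool_rot: [0.608, 0.76, -0.144, 0.181]
ft_force: [8.6, -8.5, -10.5]
grip_width: 0.0326
grasp_force: 63.1
```

```bash
python3 -c "
from h import *
lst()"
```

```text
ang 0.8375 s 0.0831 x -0.0002 tool ang 0.918 f_tool [-4.4  6.5 14. ] 14.425
```

Request:
{"api": "jog_arm", "payload": {
  "motion": {"moves": [[0,0,0,0,0,0.01,0.02],[0,0,0,0,0,0.02,0.02],[0,0,0,0,0,0.025,0.02],[0,0,0,0,0,0.025,0.02]]}
}}

```text
clock: 14.92
eef_pos: [0.4988, -0.2977, 0.1181]
tool_rot: [0.608, 0.76, -0.144, 0.181]
ft_force: [7.7, -7.6, -8.2]
grip_width: 0.0328
grasp_force: 63.1
```

```bash
python3 -c "
from h import *
lst()"
```

```text
ang 0.8281 s 0.0733 x -0.0002 tool ang 0.917 f_tool [-4.5  5.8 11.4] 14.925
```

Scaled: 0.005 m is 0.0125, 0.003 m is 0.0075.

Request:
{"api": "jog_arm", "payload": {
  "motion": {"moves": [[0,0,0,0,0,0.0075,0.02],[0,0,0,0,0,0.0125,0.02],[0,0,0,0,0,0.0125,0.02]]}
}}

```text
clock: 15.3
eef_pos: [0.4994, -0.2993, 0.1167]
tool_rot: [0.607, 0.76, -0.144, 0.182]
ft_force: [0.0, 1.7, 10.9]
grip_width: 0.0324
grasp_force: 66.0
```

```bash
python3 -c "
from h import *
lst()"
```

```text
ang 0.8134 s 0.0713 x 0.0 tool ang 0.919 f_tool [ -3.5   0.4 -10.5] 15.3
```

Request:
{"api": "jog_arm", "payload": {
  "motion": {"moves": [[0,0,0,0,0,0,0.06],[0,0,0,0,0,0,0.085],[0,0,0,0,0,0,0.085],[0,0,0,0,0,0,0.085]]}
}}

```text
clock: 15.8
eef_pos: [0.4981, -0.2985, 0.1139]
tool_rot: [0.607, 0.761, -0.144, 0.18]
ft_force: [0.0, 0.0, -0.1]
grip_width: 0.0848
grasp_force: 0.0
```

```bash
python3 -c "
from h import *
lst()"
```

```text
ang 0.8422 s 0.0691 x -0.001 tool ang 0.916 f_tool [0.1 0.  0.1] 15.8
```

Force reversed at the bottom, so the collar is home. Now I'll back out along the lever and look at everything.

Scaled: -0.17 m is -0.425, -0.16 m is -0.4, 0.45 rad is 0.1432.

Request:
{"api": "jog_arm", "payload": {
  "motion": {"moves": [[0,0,0,0.0025,0,-0.1,0.085],[0,0,0,0.0025,0,-0.225,0.085],[0,0,0,0.0025,0,-0.325,0.085],[0,0.0477,0,0,0,-0.4,0.085],[0,0.0955,0,-0.05,0,-0.425,0.085],[0,0.1432,0,-0.1,0,-0.425,0.085],[0,0.1432,0,-0.1,0,-0.425,0.085]]}
}}

```text
clock: 16.68
eef_pos: [0.4901, -0.2625, 0.2835]
tool_rot: [0.626, 0.78, -0.005, 0.006]
ft_force: [0.2, 0.4, -0.0]
grip_width: 0.0847
grasp_force: 0.0
```

Run:
```python
from h import *
c,im=shot('wrist','w10.png');s=bot.camera('scene')[:,:,::-1];cs=bot.calibration('scene')
print('lever pts',proj(c,[lev(.9,.127)[0],lev(.9,.089)[0],lev(.9,.102)[0]]).round(0).tolist())
a=cv2.resize(im,None,fx=.8,fy=.8);b=cv2.resize(s[110:260,230:440],None,fx=1.9,fy=1.9,interpolation=2)
v=np.zeros((600,512,3),np.uint8);v[:320]=a;v[320:320+min(280,b.shape[0]),:b.shape[1]]=b[:280];cv2.imwrite('pics/fin.png',v)
```

```text
lever pts [[321.0, 195.0], [321.0, 202.0], [321.0, 200.0]]
```

View pics/fin.png

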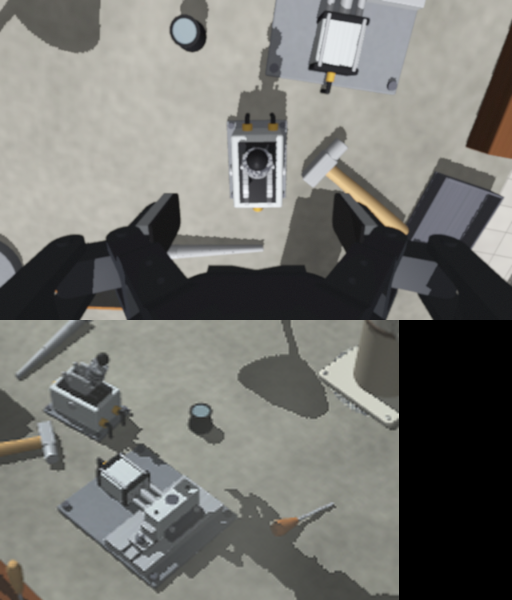

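The knob is at (321,200), against (321,195) expected for 0.90, so the lever is at about 0.87, in the notch. The bystanders are unmoved. Now a numeric check of the block against the stop.

Scaled: 0.2 m is 0.5, 0.15 m is 0.375.

Request:
{"api": "jog_arm", "payload": {
  "motion": {"moves": [[0,0,0,0.125,0.075,0,0.085],[0,0,0,0.25,0.15,0,0.085],[0,0,0,0.375,0.25,0,0.085],[0,0,0,0.5,0.3,0,0.085],[0,0,0,0.5,0.3,0,0.085],[0,0,0,0.5,0.3,0,0.085]]}
}}

```text
clock: 17.52
eef_pos: [0.5613, -0.0363, 0.281]
tool_rot: [0.623, 0.782, -0.005, 0.006]
ft_force: [1.0, -0.3, -0.3]
grip_width: 0.0848
grasp_force: 0.0
```

Run:
```python
from h import *
import pickle
c2,im2=shot('wrist','w11.png')
for c,im in ((pickle.load(open('w6.pkl','rb')),cv2.imread('pics/w6.png')),(c2,im2)):
    p0=C0+.002*VX+.006*VY;p0[2]=.085
    uv=proj(c,p0)[0];g=cv2.cvtColor(im,6)
    for T in(205,212,220):
        m=((g>T)*255).astype(np.uint8);m=cv2.morphologyEx(m,cv2.MORPH_CLOSE,np.ones((5,5)));m=cv2.morphologyEx(m,cv2.MORPH_OPEN,np.ones((7,7)))
        k=[q for q in cv2.findContours(m,0,2)[0] if cv2.contourArea(q)>1000 and cv2.pointPolygonTest(q,(float(uv[0]),float(uv[1])),True)>-25]
        for q in k:
            b=plane(c,cv2.boxPoints(cv2.minAreaRect(q)),.085);e=[b[1]-b[0],b[2]-b[1]];l=max(e,key=np.linalg.norm)
            print(T,uv.round(),'vise',(inv(b.mean(0))*1e3).round(1),[round(float(np.linalg.norm(v))*1e3,1) for v in e],'ang',round(float(np.arctan2(l[1],l[0])%np.pi-TH),3))
```

```text
205 [325. 214.] vise [28.8  0.5 55. ] [33.2, 44.0] ang 0.012
205 [325. 214.] vise [-24.6   1.2  55. ] [32.5, 42.8] ang 0.012
212 [325. 214.] vise [28.8  0.5 55. ] [33.2, 41.9] ang 0.012
212 [325. 214.] vise [-25.1   1.2  55. ] [32.5, 41.8] ang 0.012
220 [325. 214.] vise [-25.1   0.7  55. ] [31.7, 39.9] ang 0.012
205 [335. 137.] vise [30.2  7.  55. ] [34.4, 42.5] ang -0.015
205 [335. 137.] vise [-39.5  -2.6  55. ] [70.7, 51.9] ang 0.143
212 [335. 137.] vise [29.9  7.3 55. ] [34.1, 41.1] ang -0.047
212 [335. 137.] vise [-26.    7.2  55. ] [33.8, 39.9] ang 0.022
```

```bash
python3 -c "
from workcell import bot
print(bot.job_done())"
```

```text
the job is handed in; nothing more can be done
None
```

I handed the job in at about 17.6 s; no verdict came back. By my measurements, the block is clamped square against the unshifted stop, the lever is in the far notch (about 0.87 rad), the collar is home by feel, and the bystanders look unmoved.

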